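# Close up the bur chest

### The arm

A 6-joint arm with a two-finger parallel gripper is mounted at the origin on the work surface. World frame = base frame: x ahead of the robot, y to its left, z up, the work surface at z = 0. Lengths are in m, angles in rad, forces in N, time in s.
With the tool pointing down it reaches from about 0.375 to 0.9 m from the base axis. Payload 3.1 kg.
Tool frame: the origin (TCP) lies between the finger pads; the fingertips stand 22 mm ahead of it and the grasp point (between the pads) lies 3 mm ahead of it; z points along the fingers, y is the line along which they close (so a half turn about z gives the same grasp; the last joint's range is limited). The gripper opens to 87 mm and grips with 3 to 60 N. Pads are 19 mm wide; open, the fingers measure 117 mm over their backs; the gripper's body (75 mm by 190 mm) begins 51 mm behind the grasp point.
Start: joints at [1.026, 0.527, 1.433, -0, 1.181, -0.178], TCP at [0.224, 0.583, 0.222] pointing down, gripper open.
Joint ranges: [-3.08, 3.08], [-0.75, 2.2], [0.22, 2.44], [-1.43, 4.57], [0, 2.65], [-2.85, 2.85]. Speed limits (rad/s): [2.79, 2.79, 3.14, 3.14, 3.14, 3.14].

### API

Orientations are given as a unit quaternion [x, y, z, w].
In Python, from rig import robot gives the robot as it stands.
- The arm moves only by the tool move_arm, never from a script. Its argument "series" is text: rows parted by semicolons, each of 6 numbers parted by spaces: the shift along the tool's x, y, z in mm, then the turn, a rotation vector about the tool's x, y, z in degrees. In form: dx dy dz ax ay az; .... A call has 1 to 8 rows; each row is the pose to reach, as a shift and turn from the pose commanded when the call began, along the tool's axes at that moment; what a row does not reach only later rows make up. A row lasts 1/12 s, in which the tool goes at most 41.7 mm and 7.16 degrees, less where a joint would pass 70% of its speed; a pose out of reach is approached as far as the arm can. A call with a gripper value outside its range is refused whole. "jaw" is the opening, from 0 (shut) to 1 (fully open), set as the call begins (left out, the last holds). The fingers move at their own pace and stop on an object; "newtons" is the grip in N (left out, the last holds). Time passes only in rows, so rows that repeat a pose let the fingers close. It gives the time, the measured TCP pose, the force, the opening and the grip force at its end, in the units of the state.
- robot.get_obs(): the state, without advancing time (a new reading comes with each control period).
- robot.camera(name): name is "scene" or "top" or "wrist"; returns a dict with "img" (400x640x3 uint8, red, green, blue), "mtx" (3x3 intrinsics, pixels), "world_to_cam" (4x4, takes a point from world to camera coordinates). Camera axes: x right, y down, z forward; pixel columns grow to the right and rows downward; lengths in m; the calibration is good to about 2 mm. A picture is of the moment at which its call begins. There is no depth.
- robot.hand_in(): hands the job in; it is judged then, once.
Trained networks look in a picture, given as the dict that the camera call returned (one of the last four; its "shot" number tells which), for a name from the list of things; names that differ only in an ending like _2 or _b are one class to them, and where a whole thing is asked for, a point or a joint stands for the part that bears it (a point fixed in the world has none). Each returns a list of dicts, best first, with "p" (0 to 1); they miss things now and then, are a little off and sometimes report something else, mostly with a low value. They report only what shows in the picture. A call takes as long as a camera call.
- robot.search_frame(picture, thing): "xyz" ([x, y, z] in m, in world coordinates, good to about 4 mm: the middle of the surface that is visible of it).
- robot.tip_of(picture, thing): "xyz" ([x, y, z] in m, in world coordinates, good to about 4 mm: a listed point, or the origin of a listed thing).
The state is a dict: "time": time; "q": joint angles; "joint_velocities": joint speeds; "joint_torque": joint torques, N m; "position": TCP position; "tool_rot": TCP orientation; "ft_force": force on the tool from outside, world axes, zero at the start; "moment": the same for the moment, N m; "grip_width": finger opening in m; "grip_force": force on a finger pad.
Only numpy, scipy, OpenCV 4.12 (cv2) and the standard library are available. Lean on these libraries where they do the work, as an engineer would, in place of code of your own. Each camera call takes 0.05 s, during which the arm holds its last target. There are 200 camera calls.

### The job

Close up the little wooden bur chest on the jeweller's bench, pushing with the fingertips: first push both of its open drawers fully home (either one first), and only then fold the open lid down until it is flat on the chest, gently, without slamming it. Do not lift, tip or shove the chest out of its place, leave the jar, third-hand stand, bur stand and pocket scale where they are, and take the hand clear at the end.

Things in the scene. Friction and masses are not known exactly. Their poses are not given: they have to be found in the camera images.
- chest: Loose wooden chest, about 2.5 kg on rubber feet, 150 (x) by 220 (y) by 90 mm high without the lid. Origin: centre of its underside. x points from drawer front to hinge side, y to its left, z up. The drawer front, plane x = -75, faces the robot, turned up to 0.3 rad. Two drawers lie side by side under an open top tray (rim at z = 90) which the lid covers.
- left_drawer (a joint): How far the left drawer (chest +y side) stands out, in m along chest -x: 0 is fully home, at most 0.07; starts 0.03 to 0.055. Sliding friction about 1 N, stays where it is left, no latch, hard stop at 0.
- right_drawer (a joint): The same for the right drawer (chest -y side).
- left_drawer_face (a point): Centre of the left drawer's flat outer front, which is 93 wide (y) and 42 mm high (z 13 to 55 in the chest frame); moves with the drawer. Axes as the chest's. Home: (-75, 53, 34) mm in the chest frame. A dark flat finger mark is on the front; there is no handle.
- right_drawer_face (a point): The same for the right drawer; home: (-75, -53, 34) mm in the chest frame.
- lid (a joint): Lid angle in rad: 0 is shut flat on the rim, 1.57 upright; starts 1.2 to 1.5, limits 0 and 1.65. Stiff friction hinge (about 0.25 N m, so about 2 to 4 N at the free edge): it stays at whatever angle it is left.
- lid_hinge (a point): Middle of the lid's hinge line, which runs along chest y on the far rim at (75, 0, 90.5) mm in the chest frame; lies on the lid's underside. Axes turn with the lid.
- lid_edge (a point): Middle of the lid's free edge, on its outer (upper when shut) face. The lid is a plain board 150 long from the hinge, 220 wide, 10 mm thick, no handle. Open, its outer face looks away from the robot: to shut it, push that face towards the robot and down. Axes turn with the lid: -x from hinge to free edge, z out of the outer face.
- jar: Bystander: white screw-top jar with a red cap, 60 across, 75 mm high, beside the chest. Origin: centre of its underside.
- third_hand: Bystander: third-hand stand, round black weighted base 60 across, 36 high, with a steel post and ball to 91 high and an arm that reaches 78 mm along its -x. Origin: centre of its underside.
- bur_stand: Bystander: white block 45 by 100 by 22 with steel burs standing in it, 48 mm high in all. Origin: centre of its underside.
- scale: Bystander: black pocket scale lying with its cover folded flat open, 75 by 150 by 20 mm in all. Origin: centre of its underside.

How it is judged:
By the outcome, as a careful person would: the job done as asked, in the order asked, and still so for the second after the job is handed in, with the robot touching nothing.
It also fails if it takes over 61 s, if anything falls off the work surface, if the arm or the gripper's body presses on something with over 40 N, if the wrist force passes 120 N, or if a joint passes its speed limit or range.

## Working session

There is one attempt and no reset: what is moved stays moved. The work goes in short steps, Python scripts to look and compute and a tool call to move; the robot and the scene stay as the last step left them, time stands still between calls to the robot, and variables do not carry over. Pictures are saved under pics/ and viewed, at most 10 in all, crops included, and the job is handed in when it is done.

Besides the shell and the picture viewer there is one more tool, called after "Call:" as name(argument=value, ...) on one line, values as JSON. move_arm: Moves the arm, as the interface text tells. Its arguments: {"type":"object","properties":{"series":{"type":"string"},"jaw":{"type":"number"},"newtons":{"type":"number"}},"required":["series"]}

```bash
mkdir -p pics; ls; python3 - <<'E'
from rig import robot
import cv2,numpy as np
np.set_printoptions(precision=4,suppress=True)
for n in ["scene","top"]:
    c=robot.camera(n); cv2.imwrite(f"pics/{n}0.png",c["img"][:,:,::-1])
    for t in ["chest","left_drawer_face","right_drawer_face","lid_hinge","lid_edge","jar","third_hand","bur_stand","scale"]:
        r=robot.tip_of(c,t)
        print(n,t,[(np.round(d["xyz"],4),round(d["p"],2)) for d in r[:2]])
print(robot.get_obs())
E
```

```text
pics
scene chest [(array([0.6193, 0.0021, 0.0065]), 0.59)]
scene left_drawer_face [(array([0.5135, 0.0692, 0.0358]), 0.82)]
scene right_drawer_face [(array([ 0.4921, -0.0365,  0.0351]), 0.88)]
scene lid_hinge [(array([ 0.6995, -0.0097,  0.0868]), 0.79)]
scene lid_edge [(array([ 0.6521, -0.004 ,  0.2337]), 0.93)]
scene jar [(array([ 0.6632,  0.1891, -0.0023]), 0.64)]
scene third_hand [(array([ 0.5578, -0.1933, -0.0048]), 0.76)]
scene bur_stand [(array([0.6399, 0.3071, 0.0018]), 0.79)]
scene scale [(array([ 0.5358, -0.2988,  0.0002]), 0.67), (array([0.5122, 0.0672, 0.0351]), 0.66)]
top chest [(array([0.6244, 0.001 , 0.0027]), 0.84), (array([ 0.6459,  0.3111, -0.0004]), 0.63)]
top left_drawer_face [(array([0.5113, 0.0723, 0.0338]), 0.68)]
top right_drawer_face [(array([ 0.4961, -0.037 ,  0.0335]), 0.88), (array([ 0.6539, -0.0036,  0.2347]), 0.7)]
top lid_hinge [(array([ 0.5387, -0.3035, -0.0025]), 0.66)]
top lid_edge [(array([ 0.6532, -0.0047,  0.2365]), 0.81)]
top jar [(array([ 0.6561,  0.1919, -0.0009]), 0.56)]
top third_hand [(array([ 0.557 , -0.1937, -0.0031]), 0.83)]
top bur_stand [(array([0.6469, 0.3075, 0.0009]), 0.9)]
top scale [(array([ 0.5391, -0.3036,  0.0017]), 0.72), (array([0.643 , 0.309 , 0.0037]), 0.45)]
{'time': 1.0, 'q': array([ 1.0256,  0.5275,  1.4327, -0.0001,  1.1814, -0.1785]), 'joint_velocities': array([-0.0026,  0.    ,  0.0015, -0.0003, -0.0014, -0.0006]), 'joint_torque': array([ -0.0002, -44.0021, -17.6988,   0.0634,   0.0505,  -0.    ]), 'position': array([0.2241, 0.5834, 0.2217]), 'tool_rot': array([0.1823, 0.9832, 0.    , 0.    ]), 'ft_force': array([0.6577, 0.4583, 0.2365]), 'moment': array([0.0329, 0.0207, 0.0009]), 'grip_force': 0.0, 'grip_width': 0.08741128280263731}
```

View pics/scene0.png

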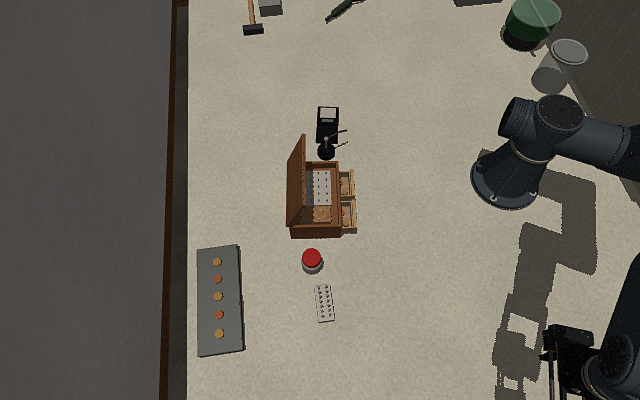

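View pics/top0.png

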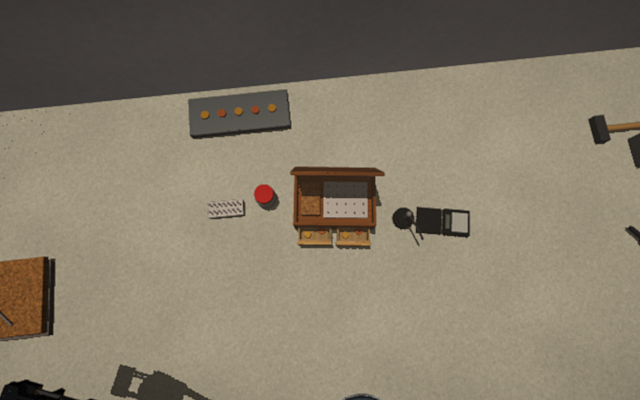

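The scene view shows the chest at about (320,195), with both drawers out on the right (robot) side and the lid leaning up. The jar is at (312,260) and the third hand at (326,148). In the top view the chest is at (335,200), the drawers at (316,238) and (353,238), and the lid's edge runs along row 171. I'll zoom in to get the yaw.

```bash
python3 - <<'E'
import cv2
i=cv2.imread("pics/top0.png")[155:260,245:445]
cv2.imwrite("pics/crop.png",cv2.resize(i,None,fx=4,fy=4,interpolation=cv2.INTER_CUBIC))
E
```

```text
(no output)
```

View pics/crop.png

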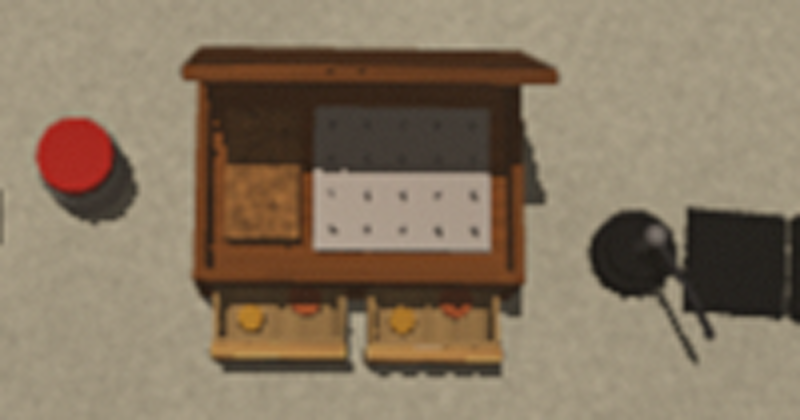

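The crop shows the front rim corners at (196,283) and (523,286), and the drawer fronts' outer top edges on about rows 357 and 361. The lid's free edge runs (182,78) to (557,80). The third-hand arm points toward the robot, away from the drawers.

```bash
cat >h.py <<'E'
from rig import robot
import numpy as np
from scipy.spatial.transform import Rotation as R
np.set_printoptions(precision=4,suppress=True)
def ray(c,u,v,z):
    M=c["world_to_cam"]; Rm,t=M[:3,:3],M[:3,3]
    o=-Rm.T@t; d=Rm.T@np.linalg.inv(c["mtx"])@[u,v,1]
    return o+d*(z-o[2])/d[2]
def shift(pos,rot=None):
    "target TCP pose (world, 3x3 cols) -> tool-frame row from measured pose"
    o=robot.get_obs(); r=R.from_quat(o["tool_rot"])
    d=r.inv().apply(np.array(pos)-o["position"])*1000
    a=np.zeros(3) if rot is None else (r.inv()*R.from_matrix(rot)).as_rotvec(degrees=True)
    return np.round(d,1),np.round(a,2)
E
python3 - <<'E'
from h import *
c=robot.camera("top")
for n,u,v,z in [("fl",196,283,.09),("fr",523,286,.09),("bl",200,82,.09),("d1a",212,357,.055),("d1b",347,357,.055),("d2a",366,360,.055),("d2b",500,361,.055),("lida",182,80,.235),("lidb",557,82,.235)]:
    print(n,ray(c,245+u/4,155+v/4,z))
print(c["world_to_cam"])
E
```

```text
fl [0.5596 0.1156 0.09  ]
fr [ 0.5335 -0.0986  0.09  ]
bl [0.6961 0.0993 0.09  ]
d1a [0.5135 0.1115 0.055 ]
d1b [0.5032 0.0208 0.055 ]
d2a [0.4998 0.0082 0.055 ]
d2b [ 0.4889 -0.0818  0.055 ]
lida [0.6568 0.1052 0.235 ]
lidb [ 0.6314 -0.1106  0.235 ]
[[-0.1124 -0.9937  0.0038  0.1114]
 [-0.9734  0.1094 -0.2014  0.6105]
 [ 0.1997 -0.0264 -0.9795  0.9801]
 [ 0.      0.      0.      1.    ]]
```

```bash
cat >>h.py <<'E'
C=np.array([.621,-.0005]); Y=-.12
ex=np.array([np.cos(Y),np.sin(Y)]); ey=np.array([-np.sin(Y),np.cos(Y)])
def W(x,y,z): return np.r_[C+ex*x+ey*y,z]      # chest -> world, m
ROT=np.c_[np.r_[-ex,0],np.r_[ey,0],[0,0,-1]]   # tool down, x = chest -x, y = chest y
def st():
    o=robot.get_obs(); p=o["position"]; d=p[:2]-C
    print("t",o["time"],"chest-frame TCP",np.r_[d@ex,d@ey,p[2]],"F chest",np.r_[o["ft_force"][:2]@ex,o["ft_force"][:2]@ey,o["ft_force"][2]])
E
python3 -c "
from h import *
print(shift(W(-.155,.053,.2217),ROT))"
```

```text
(array([-416.6, -389.2,   -0. ]), array([ -0.  ,   0.  , -14.14]))
```

Call:
move_arm(series="-416.6 -389.2 0 0 0 -14.1;-416.6 -389.2 0 0 0 -14.1;-416.6 -389.2 0 0 0 -14.1;-416.6 -389.2 0 0 0 -14.1;-416.6 -389.2 0 0 0 -14.1;-416.6 -389.2 0 0 0 -14.1;-416.6 -389.2 0 0 0 -14.1;-416.6 -389.2 0 0 0 -14.1", jaw=0, newtons=10)

```text
time: 1.72
position: [0.3701, 0.2828, 0.222]
tool_rot: [0.06, 0.998, 0.0, 0.0]
ft_force: [1.1, -0.3, -0.1]
grip_width: 0.0415
grip_force: 0.0
```

```bash
python3 -c "
from h import *
st();print(shift(W(-.155,.053,.2217),ROT))"
```

```text
t 1.7167 chest-frame TCP [-0.283   0.2512  0.222 ] F chest [ 1.1635 -0.1935 -0.1434]
(array([-128.1, -198.2,    0.3]), array([ 0.03,  0.05, -0.01]))
```

Call:
move_arm(series="-115 -180 0 0 0 0;-115 -180 0 0 0 0;-115 -180 0 0 0 0;-115 -180 0 0 0 0;-115 -180 0 0 0 0;-115 -180 0 0 0 0;-115 -180 0 0 0 0;-115 -180 0 0 0 0")

```text
time: 2.38
position: [0.4616, 0.0919, 0.2215]
tool_rot: [0.061, 0.998, 0.0, -0.001]
ft_force: [-1.6, 0.7, 0.2]
grip_width: 0.0005
grip_force: 0.0
```

```bash
python3 -c "
from h import *
st();print(shift(W(-.155,.053,.058),ROT))"
```

```text
t 2.3833 chest-frame TCP [-0.1694  0.0727  0.2215] F chest [-1.6767  0.482   0.2087]
(array([-14.6, -19.7, 163.5]), array([ 0.03, -0.06, -0.13]))
```

Call:
move_arm(series="-12 -19 40 0 0 0;-12 -19 80 0 0 0;-12 -19 120 0 0 0;-12 -19 160 0 0 0;-12 -19 163.5 0 0 0;-12 -19 163.5 0 0 0;-12 -19 163.5 0 0 0")

```text
time: 2.97
position: [0.4719, 0.0728, 0.0594]
tool_rot: [0.059, 0.998, 0.0, 0.001]
ft_force: [0.4, 0.7, 0.7]
grip_width: 0.0002
grip_force: 0.0
```

```bash
python3 - <<'E'
from h import *
import cv2
st()
c=robot.camera("scene"); cv2.imwrite("pics/s1.png",cv2.resize(c["img"][110:290,230:470,::-1],None,fx=3,fy=3,interpolation=cv2.INTER_CUBIC))
E
```

```text
t 2.9667 chest-frame TCP [-0.1568  0.0549  0.0594] F chest [0.2867 0.7436 0.7129]
```

View pics/s1.png

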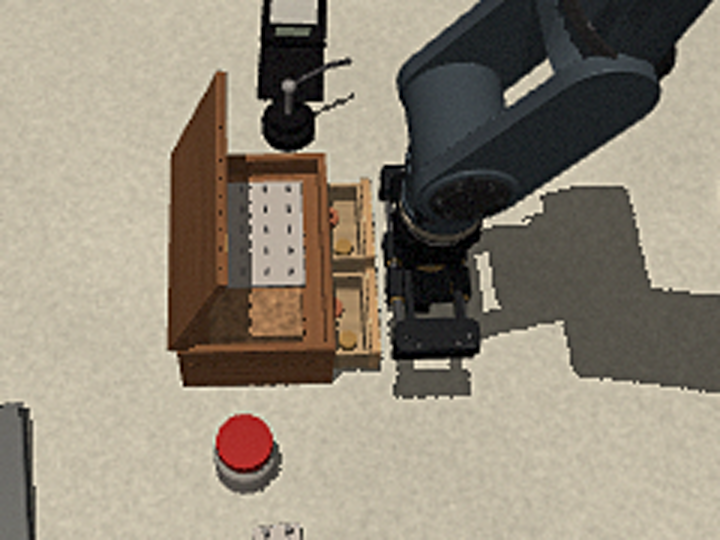

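The hand (435,300 in the crop) stands in front of the left drawer (355,310), with nothing touched yet. I'll push now.

Call:
move_arm(series="-8 -1 0 0 0 0;-16 -1 0 0 0 0;-24 -1 0 0 0 0;-32 -1 0 0 0 0;-39 -1 0 0 0 0;-46 -1 0 0 0 0;-53 -1 0 0 0 0;-60 -1 0 0 0 0")

```text
time: 3.68
position: [0.5317, 0.0632, 0.058]
tool_rot: [0.06, 0.998, 0.0, -0.0]
ft_force: [-0.2, -0.5, -0.4]
grip_width: 0.0006
grip_force: 0.0
```

```bash
python3 -c "
from h import *
st()"
```

```text
t 3.6833 chest-frame TCP [-0.0963  0.0526  0.058 ] F chest [-0.1781 -0.4879 -0.438 ]
```

Call:
move_arm(series="-2 0 0 0 0 0;-4 0 0 0 0 0;-5 0 0 0 0 0;-6 0 0 0 0 0;-7 0 0 0 0 0;-7 0 0 0 0 0")

```text
time: 4.18
position: [0.5379, 0.0626, 0.0581]
tool_rot: [0.06, 0.998, -0.0, -0.0]
ft_force: [0.2, -0.2, 0.0]
grip_width: 0.0005
grip_force: 0.0
```

Call:
move_arm(series="-1 0 0 0 0 0;-2 0 0 0 0 0;-2 0 0 0 0 0")

```text
time: 4.43
position: [0.5402, 0.0623, 0.0582]
tool_rot: [0.06, 0.998, -0.0, 0.0]
ft_force: [-0.6, 0.2, 0.2]
grip_width: 0.0008
grip_force: 0.0
```

```bash
python3 -c "
from h import *
st()"
```

```text
t 4.4333 chest-frame TCP [-0.0877  0.0527  0.0582] F chest [-0.6183  0.1688  0.1911]
```

Call:
move_arm(series="-1 0 0 0 0 0;-1.5 0 0 0 0 0;-1.5 0 0 0 0 0")

```text
time: 4.68
position: [0.5417, 0.0621, 0.0582]
tool_rot: [0.06, 0.998, -0.0, 0.0]
ft_force: [0.5, 0.2, 0.1]
grip_width: 0.0006
grip_force: 0.0
```

Call:
move_arm(series="-1 0 0 0 0 0;-1 0 0 0 0 0")

```text
time: 4.85
position: [0.5427, 0.062, 0.0581]
tool_rot: [0.06, 0.998, -0.0, 0.0]
ft_force: [0.7, 0.9, -0.2]
grip_width: 0.0008
grip_force: 0.0
```

```bash
python3 - <<'E'
from h import *
import cv2
st()
c=robot.camera("scene"); cv2.imwrite("pics/s2.png",cv2.resize(c["img"][140:260,260:400,::-1],None,fx=4,fy=4,interpolation=cv2.INTER_CUBIC))
print(robot.tip_of(c,"left_drawer_face"))
E
```

```text
t 4.85 chest-frame TCP [-0.0852  0.0527  0.0581] F chest [ 0.6198  1.0249 -0.1612]
[{'xyz': [0.5146, 0.0661, 0.0336], 'p': 0.5}]
```

View pics/s2.png

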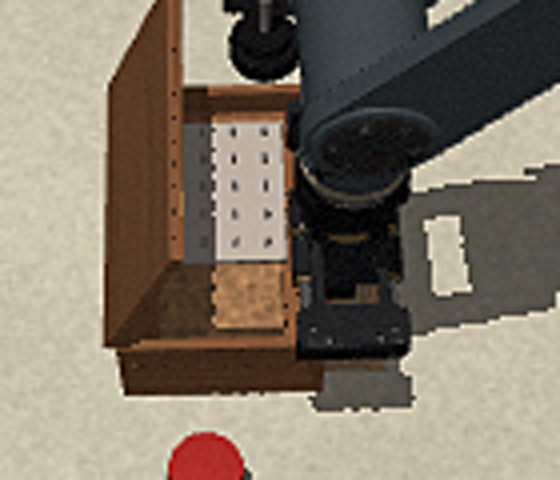

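The hand hides the drawer and the chest hasn't moved. There's no stop force yet, so I'll continue in small steps.

Call:
move_arm(series="-1 0 0 0 0 0;-1 0 0 0 0 0")

```text
time: 5.12
position: [0.5437, 0.0619, 0.0582]
tool_rot: [0.06, 0.998, -0.0, 0.0]
ft_force: [-0.1, 0.2, 0.9]
grip_width: 0.0004
grip_force: 0.0
```

Call:
move_arm(series="-1 0 0 0 0 0;-1 0 0 0 0 0")

```text
time: 5.28
position: [0.5442, 0.0618, 0.0581]
tool_rot: [0.06, 0.998, 0.0, -0.0]
ft_force: [-1.0, 0.5, -0.3]
grip_width: 0.0003
grip_force: 0.3
```

```bash
python3 -c "
from h import *
st()"
```

```text
t 5.2833 chest-frame TCP [-0.0837  0.0527  0.0581] F chest [-1.0641  0.3431 -0.2948]
```

Call:
move_arm(series="-1 0 0 0 0 0;-1 0 0 0 0 0")

```text
time: 5.45
position: [0.5442, 0.0618, 0.058]
tool_rot: [0.06, 0.998, 0.0, -0.001]
ft_force: [-2.9, -0.1, 2.5]
grip_width: 0.0005
grip_force: 1.5
```

Call:
move_arm(series="-1 0 0 0 0 0;-1 0 0 0 0 0")

```text
time: 5.62
position: [0.5441, 0.0618, 0.058]
tool_rot: [0.06, 0.998, 0.0, -0.002]
ft_force: [-4.4, 0.1, 3.8]
grip_width: 0.0007
grip_force: 2.6
```

Hard stop reached at TCP x of about -84, at 4.4 N. I'll back off and go to the right drawer.

Call:
move_arm(series="35 0 0 0 0 0;74 0 0 0 0 0;74 -40 0 0 0 0;74 -80 0 0 0 0;74 -106 0 0 0 0;74 -106 0 0 0 0;74 -106 0 0 0 0;74 -106 0 0 0 0")

```text
time: 6.28
position: [0.4608, -0.0348, 0.0582]
tool_rot: [0.061, 0.998, -0.0, 0.001]
ft_force: [0.2, -0.7, -0.7]
grip_width: 0.0002
grip_force: 0.0
```

```bash
python3 - <<'E'
from h import *
st()
c=robot.camera("top")
for t in ["left_drawer_face","right_drawer_face","chest"]:
    for r in robot.tip_of(c,t)[:1]:
        d=np.array(r["xyz"])[:2]-C; print(t,d@ex,d@ey,r["xyz"][2],r["p"])
E
```

```text
t 6.2833 chest-frame TCP [-0.1549 -0.0532  0.0582] F chest [ 0.2576 -0.6441 -0.7027]
left_drawer_face -0.11774794142137947 0.05681269480518756 0.035 0.55
chest 0.0036804141481678217 0.002055371425792973 0.0025 0.75
```

```bash
python3 - <<'E'
from h import *
import cv2
c=robot.camera("top"); cv2.imwrite("pics/t2.png",cv2.resize(c["img"][155:275,265:425,::-1],None,fx=4,fy=4,interpolation=cv2.INTER_CUBIC))
E
```

```text
(no output)
```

View pics/t2.png

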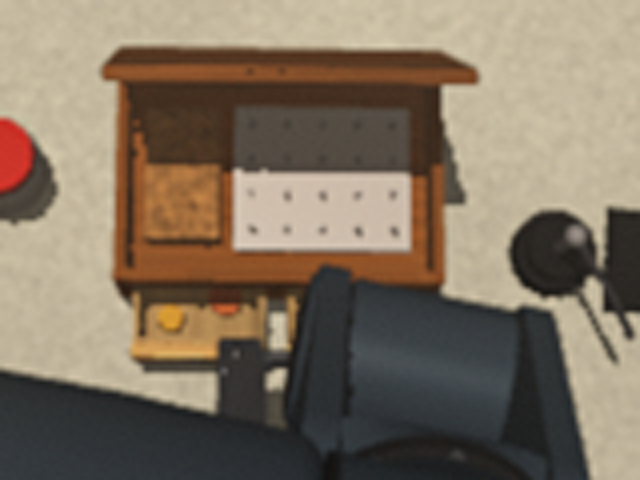

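The top view shows the left drawer at (190,335), still out, so the fingers did not carry it. The wrist camera should show why.

```bash
python3 - <<'E'
from h import *
import cv2
st()
c=robot.camera("wrist"); cv2.imwrite("pics/w1.png",c["img"][:,:,::-1])
M=c["world_to_cam"]
def px(p): q=c["mtx"]@(M[:3,:3]@p+M[:3,3]); return q[:2]/q[2]
o=robot.get_obs(); r=R.from_quat(o["tool_rot"])
print("tip",px(o["position"]+r.apply([0,0,.022])),"tcp",px(o["position"]))
for p in [(-.12,.0065,.055),(-.12,.0995,.055),(-.12,.0065,.013),(-.12,-.0065,.055),(-.12,-.0995,.055),(-.075,0,.09)]: print(p,px(W(*p)))
E
```

```text
t 6.5333 chest-frame TCP [-0.1555 -0.0523  0.0581] F chest [ 0.5897  0.0046 -0.4164]
tip [314.1908 234.6201] tcp [313.971  249.6603]
(-0.12, 0.0065, 0.055) [412.7965 302.2421]
(-0.12, 0.0995, 0.055) [568.6083 302.4131]
(-0.12, 0.0065, 0.013) [395.7814 268.2678]
(-0.12, -0.0065, 0.055) [391.0111 302.2182]
(-0.12, -0.0995, 0.055) [235.1248 302.0471]
(-0.075, 0, 0.09) [412.7746 415.3094]
```

View pics/w1.png

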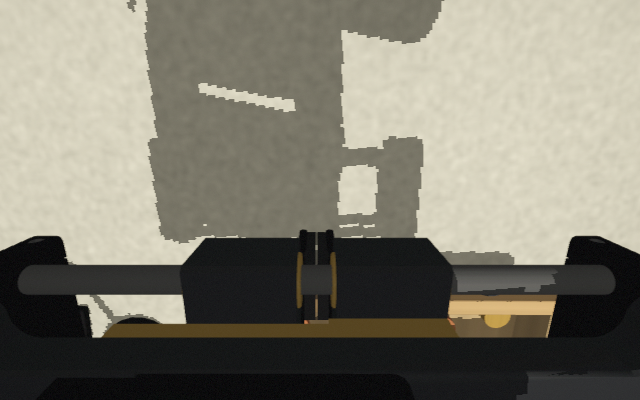

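```bash
python3 - <<'E'
from h import *
c=robot.camera("scene"); M=c["world_to_cam"]
print("cam pos",-M[:3,:3].T@M[:3,3])
def px(p): q=c["mtx"]@(M[:3,:3]@p+M[:3,3]); return q[:2]/q[2]
s1=lambda p:(px(p)-[230,110])*3
s2=lambda p:(px(p)-[260,140])*4
for tc,f in [((-.1568,.0549,.0594),s1),((-.0852,.0527,.0581),s2)]:
    for n,d in [("tip",(0,0,-.022)),("tcp",(0,0,0)),("body fl bottom",(.037,.095,.048)),("body bl bottom",(-.037,.095,.048)),("body fr bot",(.037,-.095,.048))]:
        print(n,f(W(*(np.array(tc)+d))))
    for n,p in [("drawer UL out",(-.12,.0995,.055)),("home UL",(-.075,.0995,.055)),("rim FL",(-.075,.11,.09)),("rim FR",(-.075,-.11,.09)),("rim BL",(.075,.11,.09)),("ground FL",(-.075,.11,.0))]: print("   ",n,f(W(*p)))
E
```

```text
cam pos [0.682  0.546  1.1121]
tip [411.7545 313.0601]
tcp [414.0438 303.7021]
body fl bottom [387.9228 375.8746]
body bl bottom [468.3614 373.5938]
body fr bot [373.8351 197.3397]
    drawer UL out [379.7802 347.9039]
    home UL [333.7726 349.1977]
    rim FL [335.979  344.8358]
    rim FR [324.53   148.5814]
    rim BL [177.3886 349.2898]
    ground FL [331.9436 380.089 ]
tip [334.1371 298.131 ]
tcp [335.5858 285.6813]
body fl bottom [293.1329 381.8413]
body bl bottom [400.3097 378.8038]
body fr bot [281.9887 144.0419]
    drawer UL out [386.3737 343.8719]
    home UL [325.0301 345.5969]
    rim FL [327.972 339.781]
    rim FR [312.7066  78.1086]
    rim BL [116.5182 345.7198]
    ground FL [322.5914 386.7854]
```

Projections match the hand's horizontal position, but the drawer never moved. I suspect the real fingertip height, so I'll probe the table here (predicted contact at TCP z = 0.022).

Call:
move_arm(series="0 0 7 0 0 0;0 0 14 0 0 0;0 0 20 0 0 0;0 0 26 0 0 0;0 0 30 0 0 0;0 0 31 0 0 0;0 0 31 0 0 0")

```text
time: 7.22
position: [0.4599, -0.0348, 0.0266]
tool_rot: [0.06, 0.998, 0.0, -0.001]
ft_force: [-0.3, -0.9, -0.6]
grip_width: 0.0008
grip_force: 0.0
```

Call:
move_arm(series="0 0 1 0 0 0;0 0 2 0 0 0;0 0 3 0 0 0;0 0 3 0 0 0")

```text
time: 7.55
position: [0.4603, -0.0348, 0.0242]
tool_rot: [0.06, 0.998, -0.0, 0.0]
ft_force: [-0.2, 0.9, 0.4]
grip_width: 0.0003
grip_force: 0.0
```

Call:
move_arm(series="0 0 1 0 0 0;0 0 2 0 0 0;0 0 3 0 0 0;0 0 3 0 0 0")

```text
time: 7.88
position: [0.4601, -0.0348, 0.021]
tool_rot: [0.06, 0.998, 0.0, -0.0]
ft_force: [0.8, 0.2, 0.3]
grip_width: 0.0004
grip_force: 0.0
```

Call:
move_arm(series="0 0 1 0 0 0;0 0 2 0 0 0;0 0 2 0 0 0")

```text
time: 8.13
position: [0.4601, -0.0348, 0.019]
tool_rot: [0.06, 0.998, 0.0, -0.0]
ft_force: [0.8, -0.4, 0.4]
grip_width: 0.001
grip_force: 0.0
```

Call:
move_arm(series="0 0 1 0 0 0;0 0 2 0 0 0;0 0 2 0 0 0")

```text
time: 8.38
position: [0.4601, -0.0348, 0.017]
tool_rot: [0.06, 0.998, 0.0, -0.0]
ft_force: [0.1, -0.0, -0.6]
grip_width: 0.0001
grip_force: 0.0
```

```bash
python3 - <<'E'
from h import *
import cv2
st()
c=robot.camera("top"); cv2.imwrite("pics/t3.png",cv2.resize(c["img"][155:275,265:425,::-1],None,fx=4,fy=4,interpolation=cv2.INTER_CUBIC))
for t in ["left_drawer_face","right_drawer_face"]:
    for r in robot.tip_of(c,t)[:2]:
        d=np.array(r["xyz"])[:2]-C; print(t,d@ex,d@ey,r["xyz"][2],r["p"])
E
```

```text
t 8.3833 chest-frame TCP [-0.1556 -0.0533  0.017 ] F chest [ 0.1038 -0.027  -0.5956]
```

The tip would already be 5 mm below the table, so the true tip is higher than stated. I'll continue probing.

Call:
move_arm(series="0 0 1 0 0 0;0 0 2 0 0 0;0 0 3 0 0 0;0 0 3 0 0 0")

```text
time: 8.87
position: [0.4601, -0.0348, 0.014]
tool_rot: [0.06, 0.998, 0.0, -0.0]
ft_force: [-0.7, -0.2, 0.6]
grip_width: 0.0004
grip_force: 0.0
```

Call:
move_arm(series="0 0 1 0 0 0;0 0 2 0 0 0;0 0 3 0 0 0;0 0 3 0 0 0")

```text
time: 9.2
position: [0.4601, -0.0348, 0.011]
tool_rot: [0.06, 0.998, 0.0, -0.0]
ft_force: [-0.0, -0.4, -0.3]
grip_width: 0.0005
grip_force: 0.0
```

Call:
move_arm(series="0 0 1 0 0 0;0 0 2 0 0 0;0 0 3 0 0 0;0 0 3 0 0 0")

```text
time: 9.53
position: [0.4601, -0.0348, 0.008]
tool_rot: [0.06, 0.998, 0.0, -0.0]
ft_force: [0.0, -0.5, 0.2]
grip_width: 0.0
grip_force: 0.0
```

Call:
move_arm(series="0 0 1 0 0 0;0 0 2 0 0 0;0 0 3 0 0 0;0 0 3 0 0 0")

```text
time: 9.87
position: [0.4601, -0.0348, 0.005]
tool_rot: [0.06, 0.998, 0.0, -0.0]
ft_force: [-0.7, 0.3, -0.1]
grip_width: 0.0007
grip_force: 0.0
```

Call:
move_arm(series="0 0 1 0 0 0;0 0 2 0 0 0;0 0 3 0 0 0;0 0 3 0 0 0")

```text
time: 10.2
position: [0.4601, -0.0348, 0.002]
tool_rot: [0.06, 0.998, 0.0, -0.0]
ft_force: [-0.0, -0.7, 1.1]
grip_width: 0.0003
grip_force: 0.0
```

Call:
move_arm(series="0 0 1 0 0 0;0 0 2 0 0 0;0 0 3 0 0 0;0 0 3 0 0 0")

```text
time: 10.53
position: [0.4603, -0.0348, -0.0005]
tool_rot: [0.06, 0.998, -0.0, 0.0]
ft_force: [-1.2, -0.3, 4.2]
grip_width: 0.0005
grip_force: 2.3
```

Contact at reported z ≈ 0, so the fingertip ends level with the reported TCP, not 22 mm ahead. The earlier push therefore passed over the drawer. For drawer pushes I'll use TCP z ≈ 0.034.

Call:
move_arm(series="0 0 -20 0 0 0;0 0 -35 0 0 0;0 0 -35 0 0 0;-8 0 -35 0 0 0;-16 0 -35 0 0 0;-24 0 -35 0 0 0;-32 0 -35 0 0 0;-40 0 -35 0 0 0")

```text
time: 11.2
position: [0.5003, -0.0396, 0.0335]
tool_rot: [0.06, 0.998, 0.0, -0.001]
ft_force: [-0.7, -0.8, -1.1]
grip_width: 0.0006
grip_force: 0.6
```

Call:
move_arm(series="-6 0 0 0 0 0;-12 0 0 0 0 0;-17 0 0 0 0 0;-22 0 0 0 0 0;-26 0 0 0 0 0;-28 0 0 0 0 0;-29 0 0 0 0 0;-29 0 0 0 0 0")

```text
time: 11.87
position: [0.5291, -0.0432, 0.0343]
tool_rot: [0.06, 0.998, -0.0, 0.0]
ft_force: [-1.0, 0.5, 0.4]
grip_width: 0.0006
grip_force: 0.1
```

```bash
python3 - <<'E'
from h import *
st()
E
```

```text
t 11.8667 chest-frame TCP [-0.0861 -0.0534  0.0343] F chest [-1.052   0.4082  0.4033]
```

Call:
move_arm(series="-1 0 0 0 0 0;-2 0 0 0 0 0;-2 0 0 0 0 0")

```text
time: 12.12
position: [0.5308, -0.0434, 0.0343]
tool_rot: [0.06, 0.998, -0.0, 0.0]
ft_force: [-0.7, -0.9, 0.7]
grip_width: 0.0006
grip_force: 0.3
```

Call:
move_arm(series="-1 0 0 0 0 0;-1 0 0 0 0 0")

```text
time: 12.28
position: [0.531, -0.0434, 0.0342]
tool_rot: [0.06, 0.998, 0.0, -0.001]
ft_force: [-2.9, 1.8, 2.1]
grip_width: 0.0003
grip_force: 1.3
```

Call:
move_arm(series="-1 0 0 0 0 0;-1 0 0 0 0 0")

```text
time: 12.45
position: [0.531, -0.0433, 0.0341]
tool_rot: [0.06, 0.998, 0.0, -0.002]
ft_force: [-5.1, -0.4, 3.2]
grip_width: 0.0005
grip_force: 2.4
```

Call:
move_arm(series="35 0 0 0 0 0;70 0 0 0 0 0;74 40 0 0 0 0;74 80 0 0 0 0;74 106 0 0 0 0;74 106 0 0 0 0;74 106 0 0 0 0;74 106 0 0 0 0")

```text
time: 13.12
position: [0.4728, 0.0704, 0.0342]
tool_rot: [0.06, 0.998, -0.0, 0.001]
ft_force: [0.5, 0.2, -0.6]
grip_width: 0.0004
grip_force: 0.0
```

```bash
python3 - <<'E'
from h import *
import cv2
st()
c=robot.camera("top"); cv2.imwrite("pics/t4.png",cv2.resize(c["img"][155:275,265:425,::-1],None,fx=4,fy=4,interpolation=cv2.INTER_CUBIC))
E
```

```text
t 13.1167 chest-frame TCP [-0.1556  0.0526  0.0342] F chest [ 0.4584  0.291  -0.5748]
```

View pics/t4.png

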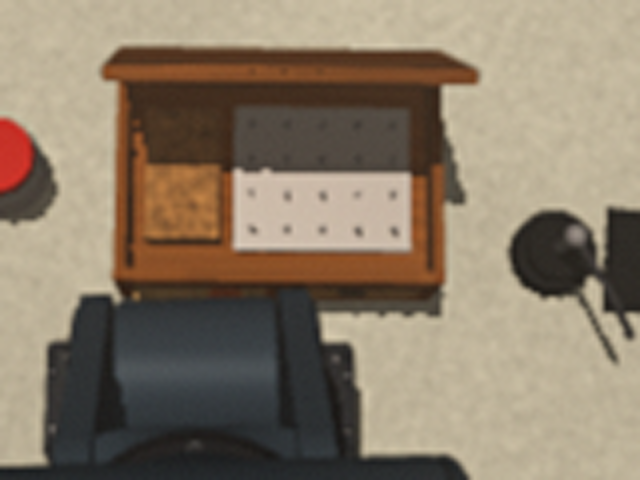

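The right drawer is home: nothing stands out at (380,300), and the chest and third hand haven't moved. Now the left one.

Call:
move_arm(series="-10 0 0 0 0 0;-20 0 0 0 0 0;-28 0 0 0 0 0;-36 0 0 0 0 0;-44 0 0 0 0 0;-52 0 0 0 0 0;-60 0 0 0 0 0;-65 0 0 0 0 0")

```text
time: 13.83
position: [0.5378, 0.0625, 0.0341]
tool_rot: [0.06, 0.998, -0.0, 0.0]
ft_force: [-0.7, -1.1, 0.2]
grip_width: 0.0003
grip_force: 0.6
```

Call:
move_arm(series="-2 0 0 0 0 0;-4 0 0 0 0 0;-5 0 0 0 0 0;-6 0 0 0 0 0;-6 0 0 0 0 0")

```text
time: 14.25
position: [0.5423, 0.0621, 0.0341]
tool_rot: [0.06, 0.998, 0.0, -0.0]
ft_force: [-0.9, 0.4, -1.0]
grip_width: 0.0005
grip_force: 0.3
```

Call:
move_arm(series="-1 0 0 0 0 0;-1.5 0 0 0 0 0;-1.5 0 0 0 0 0")

```text
time: 14.5
position: [0.544, 0.0619, 0.0341]
tool_rot: [0.06, 0.998, 0.0, 0.0]
ft_force: [-0.8, 0.0, -0.9]
grip_width: 0.0006
grip_force: 0.4
```

Call:
move_arm(series="-1 0 0 0 0 0;-1 0 0 0 0 0")

```text
time: 14.67
position: [0.5442, 0.0619, 0.0341]
tool_rot: [0.06, 0.998, 0.0, -0.001]
ft_force: [-2.6, -0.2, 0.9]
grip_width: 0.0003
grip_force: 1.3
```

Call:
move_arm(series="-1 0 0 0 0 0;-1 0 0 0 0 0")

```text
time: 14.83
position: [0.5441, 0.0619, 0.0341]
tool_rot: [0.06, 0.998, 0.0, -0.002]
ft_force: [-3.8, 0.6, 3.7]
grip_width: 0.0007
grip_force: 2.5
```

Left drawer home at the same stop position. Back off, rise, and cross over the lid to get behind it.

Call:
move_arm(series="30 0 0 0 0 0;50 0 0 0 0 0;50 0 -40 0 0 0;50 -10 -80 0 0 0;50 -20 -120 0 0 0;50 -30 -160 0 0 0;50 -40 -200 0 0 0;50 -53 -235 0 0 0")

```text
time: 15.5
position: [0.4912, 0.0146, 0.2725]
tool_rot: [0.06, 0.998, -0.0, 0.003]
ft_force: [0.3, -0.1, -0.2]
grip_width: 0.0002
grip_force: 0.0
```

```bash
python3 - <<'E'
from h import *
st()
c=robot.camera("scene")
for t in ["lid_edge","lid_hinge","left_drawer_face","right_drawer_face"]:
    for r in robot.tip_of(c,t)[:1]:
        d=np.array(r["xyz"])[:2]-C; print(t,d@ex,d@ey,r["xyz"][2],r["p"])
print(shift(W(.09,0,.3),ROT))
E
```

```text
t 15.5 chest-frame TCP [-0.1307 -0.0005  0.2725] F chest [ 0.3295 -0.1081 -0.193 ]
lid_edge 0.029230874508976906 -0.0010079560706926247 0.23 0.97
left_drawer_face 0.0792543853649947 0.0018006666590209633 0.0899 0.67
right_drawer_face -0.019485237496815654 0.30778074260696153 0.0018 0.21
(array([-222. ,    0.5,  -30.8]), array([ 0.01,  0.05, -0.06]))
```

Call:
move_arm(series="0 0 -28 0 0 0;-30 0 -28 0 0 0;-65 0 -28 0 0 0;-105 0 -28 0 0 0;-145 0 -28 0 0 0;-185 0 -28 0 0 0;-222 0 -28 0 0 0;-222 0 -28 0 0 0")

```text
time: 16.42
position: [0.7158, -0.0126, 0.2913]
tool_rot: [0.06, 0.998, 0.0, -0.0]
ft_force: [0.0, 0.5, -0.1]
grip_width: 0.0006
grip_force: 0.0
```

```bash
python3 - <<'E'
from h import *
st()
print(shift(W(.09,0,.211),ROT))
E
```

```text
t 16.4167 chest-frame TCP [ 0.0956 -0.0006  0.2913] F chest [-0.0385  0.4644 -0.0903]
(array([ 5.6,  0.6, 80.3]), array([ 0.01, -0.02, -0.05]))
```

Call:
move_arm(series="0 0 35 0 0 0;0 0 70 0 0 0;0 0 80 0 0 0;0 0 80 0 0 0;10 0 80 0 0 0;20 0 80 0 0 0;30 0 80 0 0 0;36 0 80 0 0 0")

```text
time: 17.08
position: [0.6744, -0.0071, 0.2189]
tool_rot: [0.06, 0.998, -0.0, 0.001]
ft_force: [0.1, 0.3, 0.0]
grip_width: 0.0006
grip_force: 0.0
```

```bash
python3 - <<'E'
from h import *
st()
o=robot.get_obs();p=o["position"]; px=(p[:2]-C)@ex
r=.125
for th in np.arange(1.25,-.01,-.05):
    x=.075-r*np.cos(th)+.01*np.sin(th)+.0095; z=.0905+r*np.sin(th)+.01*np.cos(th)
    print(round(th,2),np.round([(px-x)*1000,(p[2]-z)*1000],1))
E
```

```text
t 17.0833 chest-frame TCP [ 0.0538 -0.0001  0.2189] F chest [0.1002 0.2739 0.008 ]
1.25 [-0.8  6.6]
1.2 [5.3 8.3]
1.15 [11.2 10.2]
1.1 [17.1 12.5]
1.05 [22.8 15. ]
1.0 [28.4 17.8]
0.95 [33.9 20.9]
0.9 [39.2 24.3]
0.85 [44.3 27.9]
0.8 [49.2 31.8]
0.75 [53.9 35.9]
0.7 [58.5 40.2]
0.65 [62.8 44.8]
0.6 [66.8 49.6]
0.55 [70.6 54.5]
0.5 [74.2 59.7]
0.45 [77.5 65. ]
0.4 [80.5 70.5]
0.35 [83.3 76.1]
0.3 [85.8 81.9]
0.25 [87.9 87.8]
0.2 [89.8 93.8]
0.15 [91.4 99.8]
0.1 [ 92.7 106. ]
0.05 [ 93.6 112.2]
-0.0 [ 94.3 118.4]
```

Call:
move_arm(series="0 0 0 0 0 0;0 0 0 0 0 0;0 0 0 0 0 0")

```text
time: 17.33
position: [0.6755, -0.0075, 0.2181]
tool_rot: [0.06, 0.998, -0.0, 0.001]
ft_force: [-0.1, -0.4, 0.2]
grip_width: 0.0007
grip_force: 0.0
```

Call:
move_arm(series="3 0 5 0 0 0;6.4 0 7.5 0 0 0;12.3 0 9.4 0 0 0;18.2 0 11.7 0 0 0;23.9 0 14.2 0 0 0;29.5 0 17 0 0 0;35 0 20.1 0 0 0;35 0 20.1 0 0 0")

```text
time: 18.0
position: [0.6376, -0.0028, 0.1961]
tool_rot: [0.06, 0.998, 0.0, -0.002]
ft_force: [0.1, -1.0, -0.8]
grip_width: 0.0007
grip_force: 0.1
```

```bash
python3 - <<'E'
from h import *
st()
c=robot.camera("top")
for t in ["lid_edge"]:
    for r in robot.tip_of(c,t)[:1]:
        d=np.array(r["xyz"])[:2]-C; print(t,d@ex,d@ey,r["xyz"][2],r["p"])
c=robot.camera("scene")
for t in ["lid_edge"]:
    for r in robot.tip_of(c,t)[:1]:
        d=np.array(r["xyz"])[:2]-C; print(t,d@ex,d@ey,r["xyz"][2],r["p"])
E
```

```text
t 18.0 chest-frame TCP [ 0.0168 -0.0003  0.1961] F chest [ 0.1961 -0.9621 -0.7947]
lid_edge -0.04001917981730708 -0.19771260770813287 -0.0053 0.17
```

```bash
python3 - <<'E'
from h import *
for n in ["scene","top","scene"]:
  c=robot.camera(n)
  for f in (robot.search_frame,robot.tip_of):
    for t in ["lid","lid_edge"]:
      try:
        for r in f(c,t)[:1]:
          d=np.array(r["xyz"])[:2]-C; print(n,f.__name__,t,d@ex,d@ey,r["xyz"][2],r["p"])
      except Exception as e: print(e)
  st()
import cv2
c=robot.camera("scene");cv2.imwrite("pics/s5.png",cv2.resize(c["img"][130:260,260:400,::-1],None,fx=4,fy=4,interpolation=cv2.INTER_CUBIC))
E
```

```text
scene call lid 0.044734137022313575 0.06421703033361849 0.1447 0.95
scene call lid_edge 0.042478765941883635 0.07039143729214985 0.145 0.86
it knows: bur_stand, chest, jar, left_drawer_face, lid_edge, lid_hinge, right_drawer_face, scale, third_hand
t 18.4 chest-frame TCP [ 0.0191 -0.0004  0.1971] F chest [-0.2953 -0.3659  0.926 ]
top call lid 0.0063542411041755675 0.09766301050034248 0.1956 0.56
top call lid_edge 0.007483682193267658 0.0949789160857828 0.2014 0.76
it knows: bur_stand, chest, jar, left_drawer_face, lid_edge, lid_hinge, right_drawer_face, scale, third_hand
t 18.6 chest-frame TCP [ 0.019  -0.0004  0.197 ] F chest [ 0.1916  0.2715 -0.3526]
scene call lid 0.044712267751143855 0.06773974544202259 0.1511 0.92
scene call lid_edge 0.04426023721837831 0.0664765477546246 0.1462 0.57
it knows: bur_stand, chest, jar, left_drawer_face, lid_edge, lid_hinge, right_drawer_face, scale, third_hand
t 18.8 chest-frame TCP [ 0.019  -0.0004  0.197 ] F chest [-0.0773  0.0694  0.3006]
```

The networks put the lid at about 0.93 rad, so it is following the fingers. I'll continue the arc.

Call:
move_arm(series="4.4 0 2.4 0 0 0;9.5 0 6 0 0 0;14.4 0 9.9 0 0 0;19.1 0 14 0 0 0;23.7 0 18.3 0 0 0;28 0 22.9 0 0 0;32 0 27.7 0 0 0;35.8 0 32.6 0 0 0")

```text
time: 19.52
position: [0.6038, 0.0012, 0.164]
tool_rot: [0.06, 0.998, 0.0, -0.0]
ft_force: [2.1, 0.3, 1.2]
grip_width: 0.0005
grip_force: 0.6
```

Call:
move_arm(series="0 0 0 0 0 0;0 0 0 0 0 0")

```text
time: 19.68
position: [0.6031, 0.0014, 0.1638]
tool_rot: [0.06, 0.998, 0.0, -0.001]
ft_force: [0.6, 0.4, -0.4]
grip_width: 0.0006
grip_force: 0.0
```

```bash
python3 - <<'E'
from h import *
st()
c=robot.camera("scene")
for r in robot.search_frame(c,"lid_edge")[:1]:
  d=np.array(r["xyz"])[:2]-C; print(d@ex,d@ey,r["xyz"][2],r["p"])
E
```

```text
t 19.6833 chest-frame TCP [-0.018  -0.0003  0.1638] F chest [ 0.5411  0.4485 -0.394 ]
0.03170313096552613 0.05116318487919508 0.1276 0.72
```

Call:
move_arm(series="2.4 0 4.6 0 0 0;5.7 0 9.9 0 0 0;8.7 0 15.4 0 0 0;11.5 0 21 0 0 0;14 0 26.8 0 0 0;16.1 0 31.5 0 0 0;17 0 35 0 0 0;18 0 38 0 0 0")

```text
time: 20.45
position: [0.5857, 0.0034, 0.1258]
tool_rot: [0.06, 0.998, 0.0, -0.001]
ft_force: [0.1, -0.2, 1.1]
grip_width: 0.0005
grip_force: 0.5
```

Call:
move_arm(series="0.5 0 3 0 0 0;1 0 5 0 0 0;1.5 0 7 0 0 0;2 0 9 0 0 0;2.4 0 11 0 0 0;2.8 0 12.5 0 0 0;3 0 14 0 0 0;3 0 15 0 0 0")

```text
time: 21.12
position: [0.5833, 0.0037, 0.1113]
tool_rot: [0.06, 0.998, 0.0, -0.0]
ft_force: [-0.0, -0.7, 0.8]
grip_width: 0.0002
grip_force: 0.5
```

```bash
python3 - <<'E'
from h import *
st()
E
```

```text
t 21.1167 chest-frame TCP [-0.0379 -0.0003  0.1113] F chest [ 0.0446 -0.6554  0.8156]
```

Call:
move_arm(series="0.3 0 1.3 0 0 0;0.5 0 2.6 0 0 0;0.7 0 3.9 0 0 0;0.9 0 5.2 0 0 0;1 0 6.4 0 0 0;1.1 0 7.4 0 0 0;1.1 0 8.2 0 0 0;1.1 0 8.2 0 0 0")

```text
time: 21.78
position: [0.5823, 0.0038, 0.103]
tool_rot: [0.06, 0.998, 0.0, -0.0]
ft_force: [0.2, -0.4, -0.1]
grip_width: 0.0003
grip_force: 0.0
```

Call:
move_arm(series="0 0 0.6 0 0 0;0 0 1.2 0 0 0;0 0 1.8 0 0 0;0 0 1.8 0 0 0")

```text
time: 22.12
position: [0.5823, 0.0038, 0.1013]
tool_rot: [0.06, 0.998, -0.0, -0.0]
ft_force: [-0.3, 0.0, 0.1]
grip_width: 0.0006
grip_force: 0.1
```

Call:
move_arm(series="0 0 0.5 0 0 0;0 0 1 0 0 0;0 0 1 0 0 0")

```text
time: 22.37
position: [0.5823, 0.0037, 0.1004]
tool_rot: [0.06, 0.998, -0.0, 0.0]
ft_force: [-0.4, -0.1, 0.3]
grip_width: 0.0005
grip_force: 0.1
```

Call:
move_arm(series="0 0 0.5 0 0 0;0 0 1 0 0 0;0 0 1 0 0 0")

```text
time: 22.62
position: [0.5824, 0.0037, 0.1]
tool_rot: [0.06, 0.998, -0.0, 0.0]
ft_force: [-1.6, -0.1, 4.3]
grip_width: 0.0005
grip_force: 2.2
```

Call:
move_arm(series="0 0 0.5 0 0 0;0 0 1 0 0 0;0 0 1 0 0 0")

```text
time: 22.87
position: [0.5824, 0.0038, 0.0999]
tool_rot: [0.06, 0.998, -0.0, 0.0]
ft_force: [-3.0, 0.5, 10.8]
grip_width: 0.0007
grip_force: 5.1
```

Call:
move_arm(series="0 0 0.5 0 0 0;0 0 1 0 0 0;0 0 1 0 0 0")

```text
time: 23.12
position: [0.5824, 0.0038, 0.0998]
tool_rot: [0.06, 0.998, -0.0, 0.0]
ft_force: [-4.9, 0.2, 16.0]
grip_width: 0.0003
grip_force: 7.8
```

Firm stop at 16 N, so the lid is flat. Take the hand clear.

Call:
move_arm(series="0 0 -20 0 0 0;0 0 -50 0 0 0;0 0 -90 0 0 0;0 0 -130 0 0 0;0 40 -150 0 0 0;0 80 -150 0 0 0;20 115 -150 0 0 0;40 150 -150 0 0 0")

```text
time: 23.78
position: [0.5616, 0.159, 0.2481]
tool_rot: [0.061, 0.998, 0.0, 0.002]
ft_force: [-0.5, 0.6, -0.7]
grip_width: 0.0007
grip_force: 0.0
```

Call:
move_arm(series="20 35 0 0 0 0;40 70 0 0 0 0;60 105 0 0 0 0;80 140 0 0 0 0;100 175 0 0 0 0;100 200 0 0 0 0;100 200 0 0 0 0;100 200 0 0 0 0")

```text
time: 24.45
position: [0.4852, 0.3694, 0.2471]
tool_rot: [0.059, 0.998, -0.0, 0.0]
ft_force: [0.1, -0.3, -0.4]
grip_width: 0.0005
grip_force: 0.0
```

```bash
python3 - <<'E'
from h import *
import cv2
st()
a=robot.camera("scene");b=robot.camera("top")
A=cv2.resize(a["img"][120:340,260:400,::-1],None,fx=2.7,fy=2.7,interpolation=cv2.INTER_CUBIC)
B=cv2.resize(b["img"][140:280,200:480,::-1],None,fx=1.45,fy=1.45,interpolation=cv2.INTER_CUBIC)
h=np.zeros((A.shape[0],A.shape[1]+B.shape[1],3),np.uint8);h[:,:A.shape[1]]=A;h[:B.shape[0],A.shape[1]:]=B
cv2.imwrite("pics/end.png",h);print(h.shape)
for c in (a,b):
  for t in ["lid_edge","lid_hinge","chest","jar","third_hand"]:
    for r in robot.tip_of(c,t)[:1]: print(t,np.array(r["xyz"]),r["p"])
E
```

```text
t 24.45 chest-frame TCP [-0.1791  0.3509  0.2471] F chest [ 0.1287 -0.3028 -0.3739]
(594, 784, 3)
lid_edge [0.5486 0.0088 0.1005] 0.97
lid_hinge [ 0.7007 -0.0122  0.0902] 0.93
chest [0.6198 0.0013 0.0044] 0.8
jar [0.6612 0.191  0.0009] 0.87
third_hand [ 0.5578 -0.1935 -0.0016] 0.73
lid_edge [0.5476 0.0066 0.0992] 0.69
lid_hinge [ 0.6949 -0.0071  0.0888] 0.74
chest [0.623  0.0009 0.0011] 0.73
jar [0.6572 0.1935 0.0004] 0.56
third_hand [ 0.5599 -0.193  -0.0035] 0.86
```

View pics/end.png

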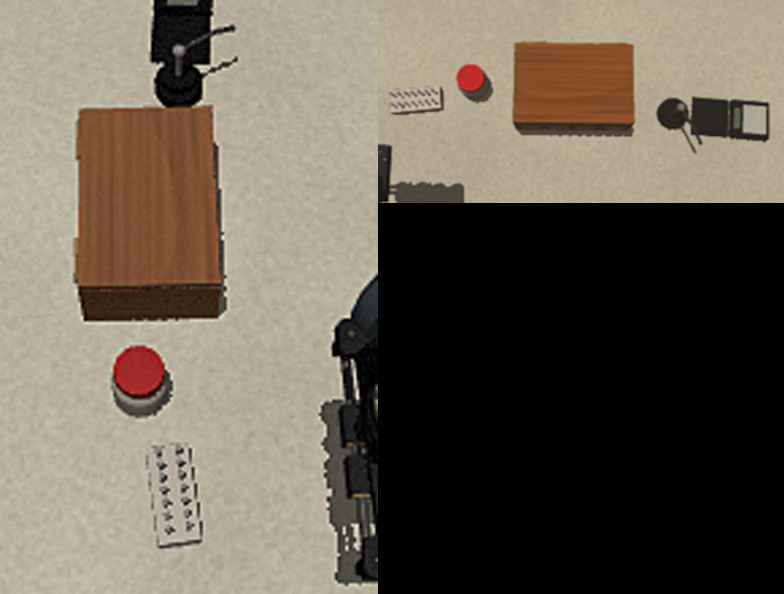

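The final view shows the lid flat on the chest (150,195), no drawer standing out at the front, and the jar (138,372), bur stand, third hand and scale in place. The hand is clear, so I'll hand in.

```bash
python3 -c "
from rig import robot
print(robot.hand_in())"
```

```text
the job is handed in; nothing more can be done
None
```

The job is handed in at about 24.5 s: both drawers were pushed home, then the lid was folded down flat under slow steps; the chest and bystanders look unmoved and the hand is clear, though an earlier first push missed the left drawer and pressed the chest front at about 4 N because the real fingertips sat about 22 mm higher than specified.

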